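# Pack the shoe-care bottles into the divided crate

### The job

Put the two square white bottles away in the wooden divided crate: each must stand upright on the bottom of its own empty cell (the empty cells have a cork pad on the floor), cap up. One bottle stands with its flip-top lid open, which must be fully shut in the end; the other has fallen over on the bench. Leave the jars in the crate and the other things on the bench where they are.

Things in the scene. Friction and masses are not known exactly. Their poses are not given: they have to be found in the camera images.
- crate: fixed plywood crate 120 (x) by 178 (y) by 60 mm high; floor 6 mm, walls and dividers 4 mm thick, all 60 mm high. 2 by 3 cells, 54 mm square inside, centres at x = -29, +29, y = -58, 0, +58 mm. Origin at the centre of its underside, z up. Both middle cells (y = 0) hold jars; in each outer pair (y = -58, y = +58) one cell holds a jar, the other is empty but for a cork pad
- pad_right: cork pad, 46 mm square and 4 mm thick, lying loose on the floor of the empty cell at crate y = -58 mm; origin at the centre of its underside
- pad_left: the same, in the empty cell at crate y = +58 mm
- flip_bottle: square white bottle standing on the bench: body 48 by 48 mm, 96 mm high; above it a round grey collar 40 mm across up to z = 108 mm, and on that a hinged grey lid 12 mm thick (120 mm in all when shut); about 0.45 kg. Origin at the centre of its underside, z up, sides along x and y, the lid's hinge on the -x side
- cap_hinge (a point): the lid's hinge line on flip_bottle, at x = -21, z = 108 mm in its frame; the hinge line runs along the bottle's y
- cap_tip (a point): free end of the lid (its thumb lip), 46 mm from the hinge line, half way through its thickness
- flip_cap (a joint): angle of the lid: 0 = shut and flat on the collar, grows as it opens (1.57 = upright, 1.9 = stop). It is a stiff hinge and stays where it is left
- fallen_bottle: square white bottle with a round screw cap, lying on one side, cap away from the robot: body 48 by 48 by 100 mm long, then the grey cap 32 mm across up to 128 mm; about 0.4 kg, centre of mass about 45 mm from the base. Origin at the centre of its base; z runs along the bottle to the cap (horizontal while it lies), sides along its x and y
- jar_right: small closed shoe-cream jar standing in the crate, 48 mm diameter, 50 mm high, origin at the centre of its underside; in the outer cell pair at crate y = -58 mm; leave it alone
- jar_left: small closed shoe-cream jar standing in the crate, 48 mm diameter, 46 mm high, origin at the centre of its underside; in the outer cell pair at crate y = +58 mm; leave it alone
- jar_near: small closed shoe-cream jar standing in the crate, 48 mm diameter, 42 mm high, origin at the centre of its underside; in the middle cell at crate x = -29 mm; leave it alone
- jar_far: small closed shoe-cream jar standing in the crate, 48 mm diameter, 52 mm high, origin at the centre of its underside; in the middle cell at crate x = +29 mm; leave it alone
- brush: wooden shoe brush lying on its bristles, 150 by 45 by 40 mm, origin at the centre of its underside, x along it; leave it alone
- polish_tin: flat steel polish tin, 68 mm across, 30 mm high, origin at the centre of its underside; leave it alone
- hammer: cobbler's hammer lying on the bench, x along the handle towards the head; leave it alone
- heel: black rubber heel, about 92 by 62 mm, 22 mm thick, lying flat; leave it alone
Mind the look-alikes: they are no part of the job. What is shaped like the fallen_bottle but turquoise is not meant. What is shaped like the flip_bottle but blue is not meant.

How it is judged:
At the end, for the whole second after the job is handed in: Both bottles stand upright (within about 7 degrees, cap up) and at rest inside the crate, each on the floor of an empty cell (base 3 to 16 mm above the crate's underside), and the flip-top lid is shut (under 0.1 rad) (x of flip_bottle in the frame of crate between -0.06 and 0.06 m and y of flip_bottle in the frame of crate between -0.09 and 0.09 m and z of flip_bottle in the frame of crate between 0.003 and 0.016 m and angle between each of flip_bottle, fallen_bottle's own z axis and vertical below 0.12 rad and linear speed of each of flip_bottle, fallen_bottle below 0.02 m/s and x of fallen_bottle in the frame of crate between -0.06 and 0.06 m and y of fallen_bottle in the frame of crate between -0.09 and 0.09 m and z of fallen_bottle in the frame of crate between 0.003 and 0.016 m and value of joint flip_cap below 0.1 rad); the robot touches nothing.
It fails at once if a jar, or another thing that was to be left alone, is moved by more than 40 mm (distance of any of jar_right, jar_left, jar_near, jar_far, brush, polish_tin, hammer, heel from where it was at the start of the episode above 0.04 m).
It also fails if it takes over 72 s, if anything falls off the work surface, if the arm or the gripper's body presses on something with over 40 N, if the wrist force passes 120 N, or if a joint passes its speed limit or range.

### The arm

A 6-joint arm with a two-finger parallel gripper is mounted at the origin on the work surface. World frame = base frame: x ahead of the robot, y to its left, z up, the work surface at z = 0. Lengths are in m, angles in rad, forces in N, time in s.
With the tool pointing down it reaches from about 0.3 to 0.775 m from the base axis. Payload 14.6 kg.
Tool frame: the origin (TCP) lies midway between the tips of the shut fingers; the grasp point (between the pads) lies 19 mm behind it (tcp_to_grasp is the distance from the TCP to the grasp point, in m); z points along the fingers, y is the line along which they close (so a half turn about z gives the same grasp; the last joint's range is limited). The gripper opens to 94 mm and grips with 3 to 60 N. Pads are 16 mm wide; open, the fingers measure 119 mm over their backs; the gripper's body (75 mm by 177 mm) begins 78 mm behind the grasp point.
Start: joints at [1.168, 0.3, 1.521, -0, 1.321, -0.067], TCP at [0.181, 0.519, 0.205] pointing down, gripper open.
Joint ranges: [-3.03, 3.03], [-0.79, 2.21], [0.23, 2.52], [-1.04, 4.18], [0, 3.07], [-2.55, 2.55]. Speed limits (rad/s): [2.22, 2.22, 2.57, 3.14, 3.14, 3.14].

### API

Orientations are given as [roll, pitch, yaw] about the fixed x, y, z axes, in that order (R = Rz(yaw) Ry(pitch) Rx(roll)).
In Python, from station import * gives the robot as it stands.
- The arm moves only by the tool send_rows, never from a script. Its argument "motion" is a list of rows, each a list of 3 entries, a list of its own where there are three numbers: the shift along the tool's x, y, z in units of 0.03 m (1.0 is 0.03 m), then the turn, a rotation vector about the tool's x, y, z in units of 0.12 rad (1.0 is 0.12 rad), then the opening, from -1 (shut) to 1 (fully open). In form: [[[x, y, z], [rx, ry, rz], grip], ...]. A call has 1 to 12 rows; each row shifts and turns the commanded pose from where the row before left it, along the tool's axes as they then stand; what a row does not reach is not made up. A row lasts 1/10 s, in which the tool goes at most 50 mm and 8.59 degrees, less where a joint would pass 70% of its speed; a pose out of reach is approached as far as the arm can. A call with a number of a shift or a turn outside -1 to 1 is refused whole. A call with a gripper value outside its range is refused whole. The fingers move at their own pace and stop on an object; "squeeze" is the grip in N (left out, the last holds). Time passes only in rows, so rows that do not move let the fingers close. It gives the time, the measured TCP pose, the force, the opening and the grip force at its end, in the units of the state.
- get_obs(): the state, without advancing time (a new reading comes with each control period).
- camera(name): name is "side" or "top" or "wrist"; returns a dict with "pixels" (400x640x3 uint8, red, green, blue), "depth" (400x640 float32, m along the optical axis (not along the pixel's ray), 0 where there is no reading), "fx", "fy", "cx", "cy" (pixels), "dist" ([k1, k2, p1, p2, k3] as OpenCV has them; the pictures are not rectified), "rvec" (rotation vector, rad) and "tvec" (3), from world to camera coordinates, as OpenCV has them. Camera axes: x right, y down, z forward; pixel columns grow to the right and rows downward; lengths in m; the calibration is good to about 2 mm. A picture is of the moment at which its call begins.
- hand_in(): hands the job in; it is judged then, once.
The state is a dict: "time_s": time; "qpos": joint angles; "joint_vel": joint speeds; "tau": joint torques, N m; "ee_pos": TCP position; "eef_rot": TCP orientation; "force": force on the tool from outside, world axes, zero at the start; "moment": the same for the moment, N m; "grip_width": finger opening in m; "grip_force": force on a finger pad.
Only numpy, scipy, OpenCV 4.12 (cv2) and the standard library are available. Lean on these libraries where they do the work, as an engineer would, in place of code of your own. Each camera call takes 0.05 s, during which the arm holds its last target. There are 200 camera calls.

## Working session

There is one attempt and no reset: what is moved stays moved. The work goes in short steps, Python scripts to look and compute and a tool call to move; the robot and the scene stay as the last step left them, time stands still between calls to the robot, and variables do not carry over. Pictures are saved under pics/ and viewed, at most 10 in all, crops included, and the job is handed in when it is done.

Besides the shell and the picture viewer there is one more tool, called after ">>>" as name(argument=value, ...), one argument or row to a line, values as JSON. send_rows: Moves the arm, as the interface text tells. Its arguments: {"type":"object","properties":{"motion":{"type":"array"},"squeeze":{"type":"number"}},"required":["motion"]}

```bash
mkdir -p pics; cat > h.py <<'E'
import sys; sys.path.insert(0,'.')
from station import *
import numpy as np, cv2
def world(c,u,v,d=None):
    d=c['depth'] if d is None else d
    K=np.array([[c['fx'],0,c['cx']],[0,c['fy'],c['cy']],[0,0,1]])
    u=np.atleast_1d(u).astype(float);v=np.atleast_1d(v).astype(float)
    z=c['depth'][v.astype(int),u.astype(int)]
    n=cv2.undistortPoints(np.stack([u,v],-1).reshape(-1,1,2),K,np.array(c['dist'],float)).reshape(-1,2)
    P=np.c_[n*z[:,None],z]
    R=cv2.Rodrigues(np.array(c['rvec'],float))[0]
    W=(P-np.array(c['tvec']).reshape(3))@R
    W[z==0]=np.nan
    return W
def cloud(c):
    v,u=np.mgrid[:400,:640]
    return world(c,u.ravel(),v.ravel()).reshape(400,640,3)
E
python3 - <<'E'
from h import *
o=get_obs(); print(o)
for n in ['top','side']:
    c=camera(n); np.save(n,cloud(c)); np.save(n+'_rgb',c['pixels']); cv2.imwrite(f'pics/{n}0.png',cv2.resize(c['pixels'][:,:,::-1],(800,500)))
E
```

```text
{'time_s': 0.0, 'qpos': array([ 1.16840627e+00,  3.00450376e-01,  1.52156594e+00,  1.48317260e-05,
        1.32070744e+00, -6.66114645e-02]), 'joint_vel': array([0.00048357, 0.00030502, 0.00013683, 0.00032494, 0.00063422,
       0.00085324]), 'tau': array([-2.26878648e-03, -5.31816351e+01, -3.52730978e+01,  7.06924126e-02,
        2.46304966e-02, -4.87463228e-05]), 'ee_pos': array([0.1811311 , 0.51904484, 0.2049041 ]), 'eef_rot': array([-3.14046501e+00, -8.96230438e-05,  2.80581033e+00]), 'force': array([-0.23866653, -0.5539319 ,  0.40386782]), 'moment': array([-0.00975337,  0.00135061, -0.06379249]), 'grip_force': 0.0, 'grip_width': 0.09381442460989058}
```

View pics/top0.png

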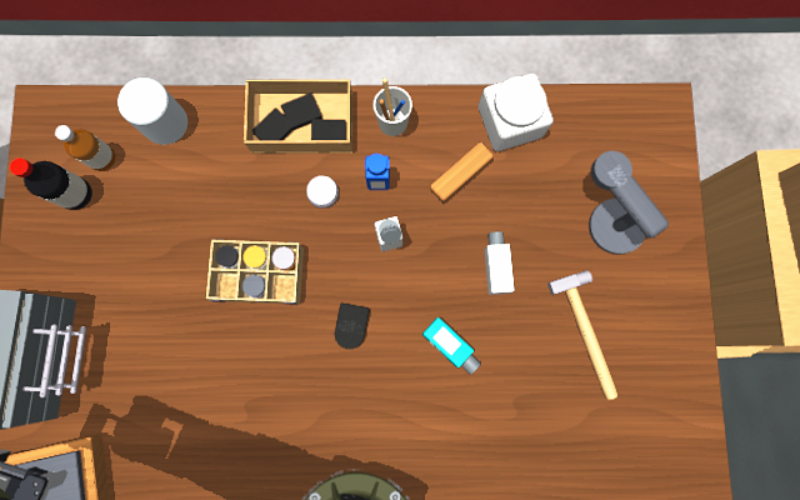

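View pics/side0.png

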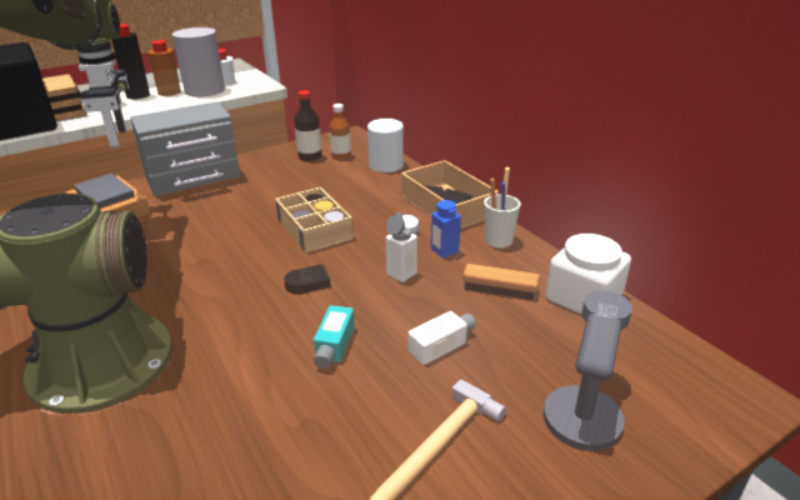

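Candidates (top picture, 800x500). Flip-top bottle: white with its lid open at (389,233), or blue at (377,172). Fallen bottle: white at (499,263), or turquoise at (452,345). The task asks for the white ones. The empty cork cells are at (226,287) and (285,288), both in the near row. Next I'll check a close crop and measure.

```bash
python3 - <<'E'
from h import *
W=np.load('top.npy'); I=np.load('top_rgb.npy'); S=np.load('side.npy'); SI=np.load('side_rgb.npy')
a=cv2.resize(I[165:255,150:430,::-1],(784,252),interpolation=cv2.INTER_CUBIC)
b=cv2.resize(SI[150:300,210:400,::-1],(430,340),interpolation=cv2.INTER_CUBIC)
b=cv2.copyMakeBorder(b,0,0,0,354,cv2.BORDER_CONSTANT)
cv2.imwrite('pics/crop.png',np.vstack([a,b]))
def box(P,zlo,zhi,name,R=None):
    m=(P[:,2]>zlo)&(P[:,2]<zhi); P=P[m]
    r=cv2.minAreaRect((P[:,:2]*1000).astype(np.float32)); print(name,len(P),np.round(r[0],1),np.round(r[1],1),round(r[2],1),'z',np.round(np.percentile(P[:,2],[5,50,95])*1000,1))
def reg(W,u0,u1,v0,v1): # in 800x500 px
    P=W[int(v0*.8):int(v1*.8),int(u0*.8):int(u1*.8)].reshape(-1,3); return P[~np.isnan(P).any(1)]
both=lambda a,b: np.vstack([reg(W,*a),reg(S,*b)])
f=reg(W,470,530,220,305); box(f,.04,.06,'fallen body top'); box(f,.03,.06,'fallen all')
s=reg(S,400,485,305,370); box(s,.01,.06,'fallen side cam')
fl=reg(W,365,415,205,260); box(fl,.085,.1,'flip shoulder'); box(fl,.1,.2,'flip lid')
fs=reg(S,378,425,205,290); box(fs,.01,.094,'flip body side'); box(fs,.1,.2,'flip lid side')
box(np.vstack([fl,fs]),.015,.094,'flip body both')
cr=reg(W,195,312,228,315); box(cr,.056,.064,'crate rim')
cs=reg(S,268,360,180,255); box(cs,.056,.064,'crate rim side')
box(np.vstack([cr,cs]),.01,.064,'crate both')
for n,(u,v) in dict(padL=(226,287),padR=(285,288),tin=(322,191),blue=(377,160),heel=(352,325)).items():
    print(n,np.round(W[int(v*.8),int(u*.8)]*1000))
L=np.vstack([fl,fs]);L=L[L[:,2]>.1]; print('lid pts x',np.percentile(L[:,0],[1,10,50,90,99]),'y',np.percentile(L[:,1],[1,50,99]),'z',np.percentile(L[:,2],[1,10,50,90,99]))
i=np.argsort(L[:,2])[::12]; print(np.round(L[i]*1000))
E
```

```text
fallen body top 729 [ 537.  -298.7] [122.5  49.4] 2.9 z [41.9 47.  51.1]
fallen all 849 [ 539.5 -298.6] [127.8  49.4] 3.0 z [35.1 46.5 50.8]
fallen side cam 1311 [ 539.  -301.9] [131.2  51.4] 3.0 z [14.7 44.6 50.4]
flip shoulder 96 [597. -70.] [48.9 48. ] 14.1 z [88.8 94.  98.3]
flip lid 272 [591.9 -71.4] [50.1 39. ] 17.2 z [104.8 129.4 148.9]
flip body side 795 [683.9  21.8] [321.9  62.5] 46.7 z [13.7 43.2 89.4]
flip lid side 289 [589.2 -79.3] [38.5 49.5] 79.1 z [103.3 128.6 148.8]
flip body both 877 [681.6  19.2] [314.9  62.7] 46.7 z [19.  51.1 92. ]
crate rim 863 [522.5 204.7] [180.2 122.4] 87.6 z [56.3 58.6 62.5]
crate rim side 607 [522.5 203. ] [184.3 124. ] 87.3 z [56.3 59.1 62.3]
crate both 5122 [521.9 203. ] [189.6 125.8] 87.8 z [12.6 50.  61.1]
padL [497. 272.  10.]
padR [493. 147.  13.]
tin [699.  73.  25.]
blue [735. -47. 120.]
heel [413.   8.  23.]
lid pts x [0.56734055 0.57168065 0.58339874 0.60592106 0.61500606] y [-0.09438065 -0.07679708 -0.05297274] z [0.10119305 0.10631192 0.1290157  0.14644798 0.15129428]
[[593. -85. 100.]
 [578. -67. 102.]
 [593. -86. 104.]
 [605. -91. 105.]
 [610. -59. 106.]
 [613. -81. 106.]
 [613. -69. 107.]
 [607. -71. 108.]
 [605. -59. 108.]
 [604. -73. 108.]
 [602. -91. 109.]
 [592. -91. 110.]
 [571. -73. 110.]
 [602. -90. 111.]
 [582. -89. 118.]
 [579. -90. 119.]
 [568. -73. 120.]
 [577. -93. 121.]
 [574. -82. 123.]
 [577. -88. 124.]
 [568. -83. 125.]
 [572. -81. 126.]
 [581. -96. 128.]
 [572. -63. 129.]
 [588. -93. 129.]
 [576. -74. 131.]
 [579. -85. 131.]
 [580. -88. 132.]
 [582. -91. 133.]
 [582. -93. 134.]
 [579. -80. 135.]
 [576. -57. 136.]
 [584. -93. 137.]
 [577. -71. 138.]
 [576. -75. 139.]
 [589. -59. 140.]
 [581. -62. 141.]
 [581. -69. 141.]
 [588. -89. 142.]
 [588. -86. 143.]
 [583. -69. 144.]
 [581. -68. 146.]
 [580. -67. 146.]
 [589. -64. 148.]
 [594. -72. 149.]
 [586. -81. 150.]
 [590. -67. 151.]]
```

View pics/crop.png

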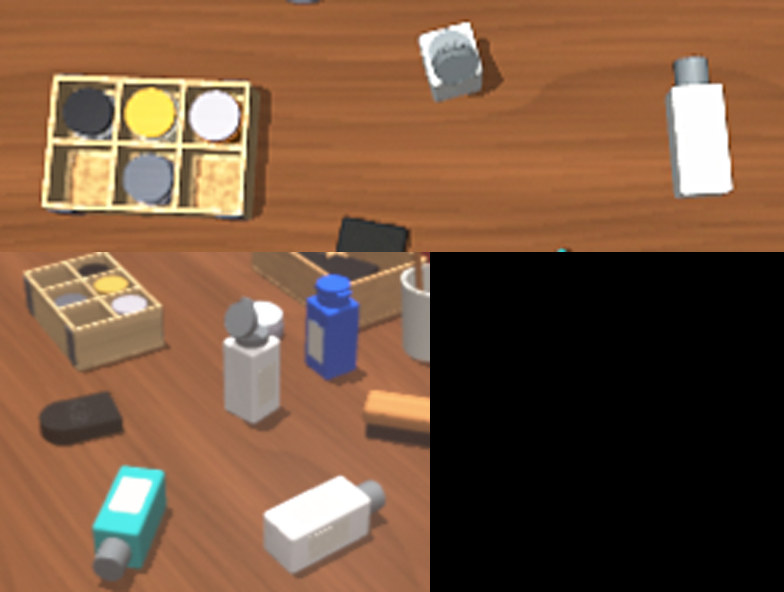

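The picture confirms the white flip-top bottle with its lid open (crop 452,62) and the white fallen bottle (crop 700,140). The blue and turquoise ones are the decoys. The cork cells are the two near outer cells (crop 90,180 and 218,183). The measured sizes match the ones given: body 48x49 mm, rim 180x122 mm, fallen bottle 128x49 mm.

Plan:
- Carry the flip bottle to the left cell with its lid open, then press the lid shut there.
- Put the fallen bottle in the right cell.

On the way I'll stop above the crate for a wrist-camera measurement.

>>> send_rows(
  motion=[
    [[0, 0, 0], [0, 0, -0.975], 1],
    [[0, 0, 0], [0, 0, -0.975], 1],
    [[0, 0, 0], [0, 0, -0.975], 1],
    [[-0.36, -0.93, 0], [0, 0, -0.975], 1],
    [[-0.36, -0.93, 0], [0, 0, -0.975], 1],
    [[-0.36, -0.93, 0], [0, 0, 0], 1],
    [[-0.36, -0.93, 0], [0, 0, 0], 1],
    [[-0.36, -0.93, 0], [0, 0, 0], 1],
    [[-0.36, -0.93, 0], [0, 0, 0], 1],
    [[-0.36, -0.93, -0.5], [0, 0, 0], 1],
    [[-0.36, -0.93, -0.5], [0, 0, 0], 1],
    [[-0.36, -0.93, -0.5], [0, 0, 0], 1],
  ],
)

```text
time_s: 1.3
ee_pos: [0.3287, 0.2935, 0.2508]
eef_rot: [-3.141, -0.0, -2.892]
force: [0.1, -0.2, 0.1]
grip_width: 0.094
grip_force: 0.0
```

```bash
cat >> h.py <<'E'
from scipy.spatial.transform import Rotation as Ro
def box(P,zlo,zhi,name):
    P=P[(P[:,2]>zlo)&(P[:,2]<zhi)]
    r=cv2.minAreaRect((P[:,:2]*1000).astype(np.float32)); print(name,len(P),np.round(r[0],1),np.round(r[1],1),round(r[2],1))
def reg(W,x0,x1,y0,y1):
    P=W.reshape(-1,3); return P[(P[:,0]>x0)&(P[:,0]<x1)&(P[:,1]>y0)&(P[:,1]<y1)]
def go(pos,rpy):
    "turn first (units), then shift (units) in the new tool axes"
    o=get_obs(); R0=Ro.from_euler('xyz',o['eef_rot']); R1=Ro.from_euler('xyz',rpy)
    print('at',np.round(o['ee_pos'],4),np.round(o['eef_rot'],3),'turn',np.round((R0.inv()*R1).as_rotvec()/.12,2),'shift',np.round(R1.inv().apply(np.array(pos)-o['ee_pos'])/.03,2))
E
python3 - <<'E'
from h import *
o=get_obs(); print(np.round(o['ee_pos'],3),np.round(o['eef_rot'],3),np.round(o['qpos'],2))
c=camera('wrist'); W=cloud(c); np.save('w1',W); cv2.imwrite('pics/w1.png',c['pixels'][:,:,::-1])
C=reg(W,.42,.62,.08,.33); print(len(C)); box(C,.056,.064,'rim')
for z in(.056,.058,.06): print(z,np.round([C[C[:,2]>z][:,:2].min(0),C[C[:,2]>z][:,:2].max(0)],3))
E
```

```text
[0.329 0.294 0.251] [-3.141 -0.    -2.892] [ 0.65  0.02  1.74 -0.    1.38 -1.17]
9487
rim 1298 [523.2 204.6] [178.1 123.1] 87.0
0.056 [[0.457 0.117]
 [0.587 0.295]]
0.058 [[0.459 0.117]
 [0.587 0.295]]
0.06 [[0.459 0.117]
 [0.585 0.295]]
```

View pics/w1.png

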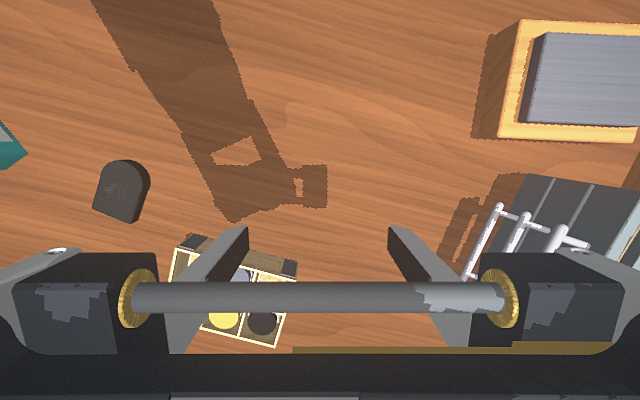

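The wrist view shows the crate behind the fingers (rim around 235,290) and the heel at (122,190). The crate measures (523, 204.5) mm with a yaw of about -2.7°, which agrees with the top camera. Next I'll move towards the flip bottle.

>>> send_rows(
  motion=[
    [[-0.4, -1, 0], [0, 0, 0], 1],
    [[-0.4, -1, 0], [0, 0, 0], 1],
    [[-0.4, -1, 0], [0, 0, 0], 1],
    [[-0.4, -1, 0], [0, 0, 0], 1],
    [[-0.4, -1, 0], [0, 0, 0], 1],
    [[-0.4, -1, 0], [0, 0, 0], 1],
    [[-0.4, -1, 0], [0, 0, 0], 1],
    [[-0.4, -1, 0], [0, 0, 0], 1],
    [[-0.4, -1, 0], [0, 0, 0], 1],
    [[-0.4, -1, 0], [0, 0, 0], 1],
    [[0, -1, 0], [0, 0, 0], 1],
    [[0, 0, 0], [0, 0, 0], 1],
  ],
)

```text
time_s: 2.55
ee_pos: [0.5264, 0.002, 0.2497]
eef_rot: [-3.142, -0.001, -2.895]
force: [-0.2, 0.4, 0.4]
grip_width: 0.0944
grip_force: 0.0
```

```bash
python3 - <<'E'
from h import *
c=camera('wrist'); W=cloud(c); T=np.load('top.npy')
for n,A in(('wrist',W),('top',T)):
    C=reg(A,.54,.66,-.13,-.01); print(n,len(C))
    for lo,hi in((.01,.098),(.09,.099),(.1,.16)):
        try: box(C,lo,hi,(lo,hi))
        except Exception as e: print(e)
C=reg(W,.54,.66,-.13,-.01); h=C[C[:,2]>.1]; print(np.percentile(h[:,2],[50,95,99,100]))
go([.597,-.070,.066],[np.pi,0,np.pi+.25])
E
```

```text
wrist 5877
(0.01, 0.098) 1075 [597.  -69.6] [47.4 47.5] 14.9
(0.09, 0.099) 332 [597.2 -69.8] [46.9 47.3] 14.6
(0.1, 0.16) 655 [587.2 -66.8] [50.2 36.1] 42.0
top 1958
(0.01, 0.098) 182 [596.8 -70. ] [49.6 48.1] 15.1
(0.09, 0.099) 83 [596.4 -70.4] [47.6 47.7] 15.8
(0.1, 0.16) 272 [591.9 -71.4] [50.1 39. ] 17.2
[0.27406791 0.34651752 0.34946045 0.35117524]
at [0.526  0.0034 0.2499] [ 3.141e+00 -1.000e-03 -2.895e+00] turn [ 0.   -0.01 -0.03] shift [-1.69 -2.96  6.13]
```

>>> send_rows(
  motion=[
    [[-0.56, -0.99, 0], [0, 0, -0.1], 1],
    [[-0.56, -0.99, 0], [0, 0, 0], 1],
    [[-0.57, -0.98, 0], [0, 0, 0], 1],
    [[0, 0, 0.9], [0, 0, 0], 1],
    [[0, 0, 0.9], [0, 0, 0], 1],
    [[0, 0, 0.9], [0, 0, 0], 1],
    [[0, 0, 0.9], [0, 0, 0], 1],
    [[0, 0, 0.9], [0, 0, 0], 1],
    [[0, 0, 0.9], [0, 0, 0], 1],
    [[0, 0, 0.7], [0, 0, 0], 1],
    [[0, 0, 0], [0, 0, 0], 1],
    [[0, 0, 0], [0, 0, 0], 1],
  ],
)

```text
time_s: 3.8
ee_pos: [0.5977, -0.0678, 0.0681]
eef_rot: [-3.142, 0.0, -2.88]
force: [0.6, -0.8, 0.6]
grip_width: 0.0938
grip_force: 0.0
```

>>> send_rows(
  motion=[
    [[0, 0, 0], [0, 0, 0], -1],
    [[0, 0, 0], [0, 0, 0], -1],
    [[0, 0, 0], [0, 0, 0], -1],
    [[0, 0, 0], [0, 0, 0], -1],
    [[0, 0, 0], [0, 0, 0], -1],
    [[0, 0, 0], [0, 0, 0], -1],
    [[0, 0, 0], [0, 0, 0], -1],
    [[0, 0, 0], [0, 0, 0], -1],
  ],
  squeeze=25,
)

```text
time_s: 4.6
ee_pos: [0.5977, -0.0687, 0.0676]
eef_rot: [-3.141, 0.0, -2.881]
force: [0.6, -2.0, 0.5]
grip_width: 0.0476
grip_force: 24.9
```

>>> send_rows(
  motion=[
    [[0, 0, -0.4], [0, 0, 0], -1],
    [[0, 0, -0.8], [0, 0, 0], -1],
    [[0, 0, -0.9], [0, 0, 0], -1],
    [[0, 0, -0.9], [0, 0, 0], -1],
    [[0, 0, -0.6], [0, 0, 0.4], -1],
    [[0, 0.4, 0], [0, 0, 0.5], -1],
    [[0, 0.7, 0], [0, 0, 0.6], -1],
    [[0, 0.9, 0], [0, 0, 0.6], -1],
    [[0, 0.9, 0], [0, 0, 0.47], -1],
    [[0, 0.9, 0], [0, 0, 0], -1],
    [[0, 0.9, 0], [0, 0, 0], -1],
    [[0, 0.9, 0], [0, 0, 0], -1],
  ],
)

```text
time_s: 5.8
ee_pos: [0.5927, 0.1, 0.1756]
eef_rot: [3.142, -0.001, 3.094]
force: [0.4, 0.4, -5.5]
grip_width: 0.0479
grip_force: 24.9
```

```bash
python3 - <<'E'
from h import *
go([.497,.264,.15],[np.pi,0,np.pi-.047]); o=get_obs(); print(o['grip_width'],o['qpos'].round(2))
E
```

```text
at [0.5927 0.1    0.1756] [ 3.142e+00 -1.000e-03  3.094e+00] turn [ 0.   -0.01 -0.  ] shift [3.44 5.31 0.85]
0.047942231992228496 [ 0.11  0.44  1.4   0.    1.3  -1.42]
```

>>> send_rows(
  motion=[
    [[0.5, 0.85, 0], [0, 0, 0], -1],
    [[0.6, 0.9, 0], [0, 0, 0], -1],
    [[0.6, 0.9, 0], [0, 0, 0], -1],
    [[0.6, 0.8, 0], [0, 0, 0], -1],
    [[0.5, 0.6, 0], [0, 0, 0], -1],
    [[0.4, 0.4, 0], [0, 0, 0], -1],
    [[0.2, 0.2, 0], [0, 0, 0], -1],
    [[0, 0, 0.4], [0, 0, 0], -1],
    [[0, 0, 0.4], [0, 0, 0], -1],
    [[0, 0, 0], [0, 0, 0], -1],
    [[0, 0, 0], [0, 0, 0], -1],
    [[0, 0, 0], [0, 0, 0], -1],
  ],
)

```text
time_s: 7.0
ee_pos: [0.4983, 0.2426, 0.1516]
eef_rot: [3.141, 0.0, 3.094]
force: [0.2, 0.6, -5.6]
grip_width: 0.0482
grip_force: 24.9
```

```bash
python3 - <<'E'
from h import *
go([.497,.264,.078],[np.pi,0,np.pi-.047])
c=camera('wrist'); W=cloud(c); t=camera('top'); T=cloud(t); S=cloud(camera('side'))
for n,A in(('wrist',W),('top',T),('side',S)):
    C=reg(A,.42,.62,.09,.32); box(C,.056,.064,n+' rim'); 
    C=reg(A,.45,.55,.2,.32); box(C,.084,.13,n+' bottle'); P=C[(C[:,2]>.084)&(C[:,2]<.165)]; print(len(P), np.percentile(P,[1,99],axis=0).round(3))
a=cv2.resize(t['pixels'][150:260,140:300,::-1],(800,550),interpolation=cv2.INTER_CUBIC); cv2.imwrite('pics/t2.png',a)
E
```

```text
at [0.4983 0.2426 0.1516] [3.141 0.    3.094] turn [ 0.    0.   -0.01] shift [0.08 0.71 2.45]
wrist rim 2334 [520.9 204.8] [178.1 118.3] 87.3
wrist bottle 547 [475.  243.2] [45.4  1.5] 87.3
1450 [[0.473 0.21  0.089]
 [0.491 0.276 0.165]]
top rim 569 [521.6 203. ] [177.8 122.5] 88.1
top bottle 32 [473.5 231.6] [ 5.6 30.5] 9.3
44 [[0.473 0.217 0.088]
 [0.478 0.246 0.161]]
side rim 571 [521.9 202. ] [185.4 124.1] 87.3
side bottle 262 [486.9 229.3] [35.9 64.8] 46.1
469 [[0.472 0.208 0.088]
 [0.519 0.262 0.164]]
```

View pics/t2.png

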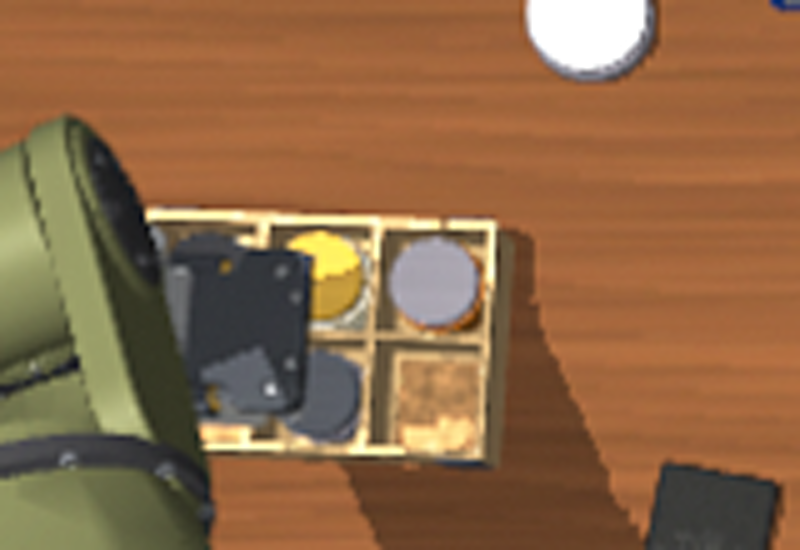

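The crop shows the right cell's cork pad free at (435,400), with the gripper over the crate at (250,330). Using the wrist readings, the bottle has to shift +4 mm along tool x and +20.3 mm along tool y. After that I'll lower it slowly and watch the force.

>>> send_rows(
  motion=[
    [[0.07, 0.34, 0], [0, 0, 0], -1],
    [[0.07, 0.34, 0], [0, 0, 0], -1],
    [[0, 0, 0], [0, 0, 0], -1],
    [[0, 0, 0], [0, 0, 0], -1],
    [[0, 0, 0.3], [0, 0, 0], -1],
    [[0, 0, 0.3], [0, 0, 0], -1],
    [[0, 0, 0.2], [0, 0, 0], -1],
    [[0, 0, 0.15], [0, 0, 0], -1],
    [[0, 0, 0.15], [0, 0, 0], -1],
    [[0, 0, 0.1], [0, 0, 0], -1],
    [[0, 0, 0], [0, 0, 0], -1],
  ],
)

```text
time_s: 8.25
ee_pos: [0.4946, 0.2635, 0.1151]
eef_rot: [-3.141, -0.0, 3.094]
force: [-1.1, -0.5, -5.2]
grip_width: 0.0479
grip_force: 24.9
```

>>> send_rows(
  motion=[
    [[0, 0, 0.2], [0, 0, 0], -1],
    [[0, 0, 0.25], [0, 0, 0], -1],
    [[0, 0, 0.25], [0, 0, 0], -1],
    [[0, 0, 0.2], [0, 0, 0], -1],
    [[0, 0, 0.15], [0, 0, 0], -1],
    [[0, 0, 0.1], [0, 0, 0], -1],
    [[0, 0, 0], [0, 0, 0], -1],
    [[0, 0, 0], [0, 0, 0], -1],
  ],
)

```text
time_s: 9.05
ee_pos: [0.4948, 0.2636, 0.0811]
eef_rot: [3.141, 0.0, 3.094]
force: [0.4, -0.1, -6.3]
grip_width: 0.0479
grip_force: 24.9
```

>>> send_rows(
  motion=[
    [[0, 0, 0.08], [0, 0, 0], -1],
    [[0, 0, 0], [0, 0, 0], -1],
    [[0, 0, 0], [0, 0, 0], 0.5],
    [[0, 0, 0], [0, 0, 0], 0.5],
    [[0, 0, 0], [0, 0, 0], 0.5],
    [[0, 0, -0.5], [0, 0, 0], 0.5],
    [[0, 0, -0.9], [0, 0, 0], 0.5],
    [[0, 0, -0.9], [0, 0, 0], 0.5],
    [[0, 0, -0.9], [0, 0, 0], 0.5],
    [[0, 0, -0.9], [0, 0, 0], -1],
    [[0, 0, 0], [0, 0, 0], -1],
    [[0, 0, 0], [0, 0, 0], -1],
  ],
)

```text
time_s: 10.25
ee_pos: [0.4947, 0.2636, 0.2016]
eef_rot: [3.141, 0.001, 3.094]
force: [0.4, -0.1, -0.1]
grip_width: 0.0498
grip_force: 0.0
```

```bash
python3 - <<'E'
from h import *
o=get_obs(); print(o['ee_pos'].round(4),o['force'].round(1),o['grip_width'])
for n in('wrist','top','side'):
    c=camera(n); A=cloud(c); C=reg(A,.44,.55,.215,.31); P=C[(C[:,2]>.07)&(C[:,2]<.185)]
    print(n,len(P)); P=P[np.argsort(P[:,2])][::max(1,len(P)//18)]; print((P*1000).round(0).tolist())
    if n=='side': cv2.imwrite('pics/s3.png',cv2.resize(c['pixels'][110:220,180:340,::-1],(800,550),interpolation=cv2.INTER_CUBIC))
E
```

```text
[0.4947 0.2636 0.2016] [ 0.4 -0.1 -0.1] 0.04982084511326134
wrist 2295
[[470.0, 254.0, 70.0], [490.0, 239.0, 102.0], [476.0, 284.0, 105.0], [513.0, 282.0, 106.0], [508.0, 255.0, 117.0], [501.0, 248.0, 118.0], [508.0, 274.0, 119.0], [467.0, 262.0, 131.0], [470.0, 271.0, 136.0], [471.0, 254.0, 139.0], [474.0, 263.0, 143.0], [475.0, 247.0, 145.0], [481.0, 245.0, 148.0], [478.0, 276.0, 150.0], [480.0, 266.0, 153.0], [482.0, 251.0, 155.0], [485.0, 265.0, 157.0], [482.0, 267.0, 159.0], [490.0, 255.0, 162.0]]
top 166
[[508.0, 236.0, 70.0], [485.0, 237.0, 74.0], [507.0, 237.0, 78.0], [470.0, 240.0, 80.0], [469.0, 244.0, 83.0], [479.0, 238.0, 87.0], [488.0, 238.0, 91.0], [475.0, 238.0, 97.0], [470.0, 243.0, 103.0], [477.0, 253.0, 105.0], [466.0, 263.0, 127.0], [468.0, 259.0, 130.0], [470.0, 261.0, 134.0], [472.0, 276.0, 136.0], [470.0, 273.0, 138.0], [472.0, 259.0, 140.0], [474.0, 252.0, 142.0], [476.0, 255.0, 145.0], [476.0, 257.0, 148.0]]
side 469
[[491.0, 238.0, 70.0], [508.0, 240.0, 74.0], [505.0, 240.0, 78.0], [490.0, 240.0, 83.0], [499.0, 239.0, 87.0], [472.0, 278.0, 92.0], [494.0, 239.0, 95.0], [508.0, 241.0, 100.0], [483.0, 241.0, 104.0], [504.0, 244.0, 107.0], [475.0, 259.0, 109.0], [476.0, 251.0, 115.0], [502.0, 273.0, 118.0], [495.0, 264.0, 121.0], [467.0, 248.0, 132.0], [473.0, 275.0, 139.0], [475.0, 263.0, 146.0], [478.0, 260.0, 153.0], [487.0, 256.0, 164.0]]
```

View pics/s3.png

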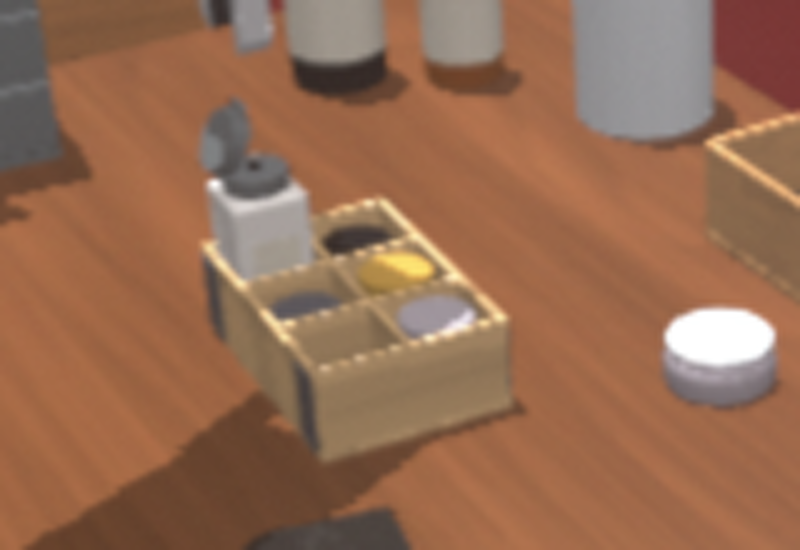

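The flip bottle stands in the left cell, with its lid open at (225,140) in the crop; its shoulder at z = 105 mm puts the base on the pad. Next I'll take the closed fingertips behind the lid and sweep it forward and down.

>>> send_rows(
  motion=[
    [[0.4, 0, 0], [0, 0, 0], -1],
    [[0.37, 0, 0], [0, 0, 0], -1],
    [[0, 0, 0.6], [0, 0, 0], -1],
    [[0, 0, 0.6], [0, 0, 0], -1],
    [[0, 0, 0], [0, 0, 0], -1],
    [[-0.15, 0, 0.15], [0, 0, 0], -1],
    [[-0.15, 0, 0.15], [0, 0, 0], -1],
    [[-0.15, 0, 0.15], [0, 0, 0], -1],
    [[0, 0, 0], [0, 0, 0], -1],
  ],
)

```text
time_s: 11.3
ee_pos: [0.4875, 0.2643, 0.1538]
eef_rot: [3.14, 0.006, 3.094]
force: [5.5, -0.5, 8.9]
grip_width: 0.0005
grip_force: 4.6
```

```bash
python3 - <<'E'
from h import *
o=get_obs(); print(o['ee_pos'].round(4),o['force'].round(1))
c=camera('side'); A=cloud(c); C=reg(A,.44,.55,.22,.31); P=C[(C[:,2]>.095)&(C[:,2]<.185)]
P=P[np.argsort(P[:,2])][::max(1,len(P)//25)]; print((P*1000).round(0).tolist())
cv2.imwrite('pics/s4.png',cv2.resize(c['pixels'][100:180,190:290,::-1],(750,600),interpolation=cv2.INTER_CUBIC))
E
```

```text
[0.4875 0.2643 0.1538] [ 5.5 -0.5  8.9]
[[469.0, 240.0, 95.0], [467.0, 243.0, 98.0], [498.0, 240.0, 100.0], [482.0, 238.0, 102.0], [496.0, 241.0, 104.0], [475.0, 250.0, 106.0], [471.0, 241.0, 107.0], [485.0, 244.0, 109.0], [476.0, 252.0, 111.0], [478.0, 248.0, 115.0], [494.0, 263.0, 118.0], [503.0, 246.0, 119.0], [501.0, 262.0, 120.0], [494.0, 260.0, 123.0], [466.0, 259.0, 131.0], [470.0, 246.0, 135.0], [473.0, 267.0, 139.0], [474.0, 270.0, 140.0], [486.0, 244.0, 144.0], [482.0, 264.0, 147.0], [489.0, 257.0, 151.0], [490.0, 258.0, 157.0], [489.0, 254.0, 165.0], [483.0, 252.0, 170.0], [484.0, 251.0, 177.0], [480.0, 249.0, 181.0]]
```

View pics/s4.png

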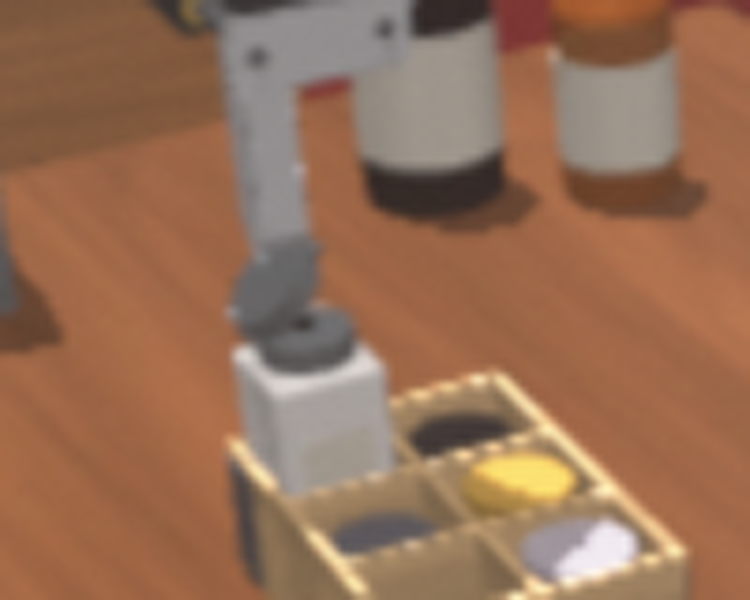

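The crop shows the fingers behind and on top of the lid (280,280), which is already about halfway closed and still moving. I'll keep going.

>>> send_rows(
  motion=[
    [[-0.15, 0, 0.12], [0, 0, 0], -1],
    [[-0.15, 0, 0.12], [0, 0, 0], -1],
    [[-0.15, 0, 0.12], [0, 0, 0], -1],
    [[-0.1, 0, 0.12], [0, 0, 0], -1],
    [[-0.1, 0, 0.1], [0, 0, 0], -1],
    [[0, 0, 0.1], [0, 0, 0], -1],
    [[0, 0, 0], [0, 0, 0], -1],
  ],
)

```text
time_s: 12.05
ee_pos: [0.5043, 0.263, 0.131]
eef_rot: [-3.141, -0.001, 3.094]
force: [0.6, -0.2, 0.9]
grip_width: 0.0003
grip_force: 0.0
```

>>> send_rows(
  motion=[
    [[0, 0, 0.06], [0, 0, 0], -1],
    [[0, 0, 0.06], [0, 0, 0], -1],
    [[0, 0, 0], [0, 0, 0], -1],
    [[0, 0, 0], [0, 0, 0], -1],
  ],
)

```text
time_s: 12.45
ee_pos: [0.5052, 0.2634, 0.1299]
eef_rot: [3.14, 0.003, 3.095]
force: [-1.9, -1.4, 14.5]
grip_width: 0.0002
grip_force: 7.0
```

>>> send_rows(
  motion=[
    [[0, 0, 0.05], [0, 0, 0], -1],
    [[0, 0, 0], [0, 0, 0], -1],
    [[0, 0, -0.6], [0, 0, 0], -1],
    [[0, 0, -0.9], [0, 0, 0], -1],
    [[0, 0, -0.9], [0, 0, 0], -1],
    [[0, -0.5, -0.6], [0, 0, 0], 0.5],
    [[0, -0.9, 0], [0, 0, 0], 1],
    [[0, -1, 0], [0, 0, 0], 1],
    [[0, -1, 0], [0, 0, 0], 1],
    [[0, -1, 0], [0, 0, 0], 1],
    [[0, -1, 0], [0, 0, 0], 1],
    [[0, -1, 0], [0, 0, 0], 1],
  ],
)

```text
time_s: 13.65
ee_pos: [0.4952, 0.0702, 0.2167]
eef_rot: [3.142, 0.0, 3.095]
force: [0.2, -0.4, 0.3]
grip_width: 0.0531
grip_force: 0.0
```

>>> send_rows(
  motion=[
    [[-0.1, -1, 0], [0, 0, 0], 1],
    [[-0.1, -1, 0], [0, 0, -0.4], 1],
    [[-0.1, -1, 0], [0, 0, -0.4], 1],
    [[-0.1, -1, 0], [0, 0, 0], 1],
    [[-0.1, -1, 0], [0, 0, 0], 1],
    [[0, -1, 0], [0, 0, 0], 1],
    [[0, -1, 0], [0, 0, 0], 1],
    [[0, -1, 0], [0, 0, 0], 1],
    [[0, 0, 0], [0, 0, 0], 1],
    [[0, 0, 0], [0, 0, 0], 1],
  ],
)

```text
time_s: 14.65
ee_pos: [0.5148, -0.1685, 0.2164]
eef_rot: [3.141, -0.0, -3.094]
force: [0.2, 0.4, 0.6]
grip_width: 0.0937
grip_force: 0.0
```

```bash
python3 - <<'E'
from h import *
c=camera('side'); A=cloud(c)
cv2.imwrite('pics/s5.png',cv2.resize(c['pixels'][110:220,180:340,::-1],(800,550),interpolation=cv2.INTER_CUBIC))
T=cloud(camera('top')); W=cloud(camera('wrist'))
for n,X in(('side',A),('top',T)):
    C=reg(X,.44,.55,.22,.31); box(C,.115,.18,n+' lid'); h=C[C[:,2]>.115][:,2]; print(np.percentile(h,[50,95,100]))
for n,X in(('top',T),('wrist',W)):
    C=reg(X,.43,.65,-.36,-.24); print(n,len(C)); box(C,.03,.055,'fallen'); box(C[C[:,0]<.565],.03,.055,'body part')
go([.5555,-.298,.15],[np.pi,0,np.pi+.052]); print(get_obs()['qpos'].round(2))
E
```

```text
side lid 141 [494.3 259.7] [45.5 41. ] 41.1
[0.1278989  0.13258775 0.13363043]
top lid 285 [494.7 262.8] [47.5 39.6] 1.0
[0.12854202 0.13242608 0.13521712]
top 2013
fallen 386 [ 525.5 -299.4] [100.3  49. ] 3.8
body part 377 [ 518.5 -299.9] [86.3 49. ] 3.8
wrist 12818
fallen 3110 [ 534.9 -298.2] [116.7  47.6] 3.3
body part 2817 [ 521.2 -299. ] [89.2 47.6] 3.3
at [ 0.5151 -0.1675  0.2167] [ 3.142  0.    -3.092] turn [ 0.    0.   -0.02] shift [-1.12 -4.41  2.22]
[-0.38  0.27  1.53  0.    1.34 -2.  ]
```

View pics/s5.png

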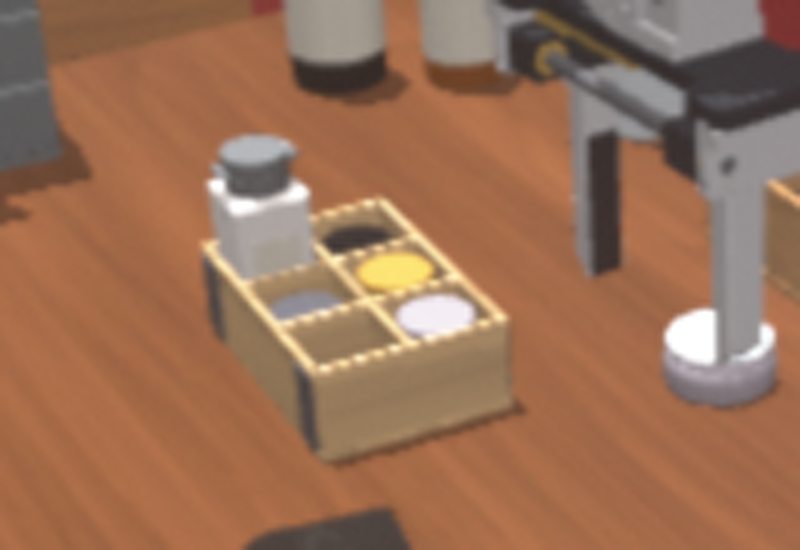

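The lid is shut and flat (258,160), with its top at 128–132 mm, and the bottle stands upright in the left cell.

For the fallen bottle:
- Its base is at (476,-302) mm with a yaw of 0.058.
- I'll grip it 80 mm from the base with the tool tilted back 50°.
- A 90° turn then stands it up, with the tool pointing 40° forward.

First I'll tilt while still in the air.

>>> send_rows(
  motion=[
    [[0, 0, -0.3], [0, 0.91, 0], 1],
    [[0, 0, 0], [0, 0.91, 0], 1],
    [[0, 0, 0], [0, 0.91, 0], 1],
    [[0, 0, 0], [0, 0.91, 0], 1],
    [[0, 0, 0], [0, 0.91, 0], 1],
    [[0, 0, 0], [0, 0.91, 0], 1],
    [[0, 0, 0], [0, 0.91, 0], 1],
    [[0, 0, 0], [0, 0.91, 0], 1],
    [[0, 0, 0], [0, 0, 0], 1],
    [[0, 0, 0], [0, 0, 0], 1],
  ],
)

```text
time_s: 15.8
ee_pos: [0.5153, -0.1679, 0.2251]
eef_rot: [3.141, -0.871, -3.092]
force: [-0.1, 0.1, -0.0]
grip_width: 0.0944
grip_force: 0.0
```

```bash
python3 - <<'E'
from h import *
o=get_obs(); print(o['qpos'].round(2))
R=Ro.from_euler('z',.058)*Ro.from_euler('y',.873)*Ro.from_euler('xyz',[np.pi,0,np.pi])
tz=R.as_matrix()[:,2]; print(tz.round(2), R.as_matrix()[:,1].round(2))
g=np.array([.5561,-.2971,.024])
print('tcp',(g+.019*tz).round(4))
go(g+.019*tz-.10*tz,R.as_euler('xyz'))
go(g+.019*tz,R.as_euler('xyz'))
E
```

```text
[-0.26  0.8   0.94 -0.3   2.22 -1.96]
[-0.76 -0.04 -0.64] [-0.06  1.   -0.  ]
tcp [ 0.5416 -0.2979  0.0118]
at [ 0.5153 -0.1679  0.2251] [ 3.141 -0.871 -3.092] turn [ 0.05  0.02 -0.04] shift [-5.85 -4.38  0.76]
at [ 0.5153 -0.1679  0.2251] [ 3.141 -0.871 -3.092] turn [ 0.05  0.02 -0.04] shift [-5.85 -4.38  4.09]
```

>>> send_rows(
  motion=[
    [[0, -0.8, 0], [0.05, 0, -0.04], 1],
    [[0, -0.9, 0], [0, 0, 0], 1],
    [[0, -0.9, 0], [0, 0, 0], 1],
    [[0, -0.9, 0], [0, 0, 0], 1],
    [[0, -0.88, 0], [0, 0, 0], 1],
    [[-0.85, 0, 0], [0, 0, 0], 1],
    [[-0.9, 0, 0], [0, 0, 0], 1],
    [[-0.9, 0, 0], [0, 0, 0], 1],
    [[-0.9, 0, 0], [0, 0, 0], 1],
    [[-0.9, 0, 0], [0, 0, 0], 1],
    [[-0.7, 0, 0.3], [0, 0, 0], 1],
    [[-0.7, 0, 0.45], [0, 0, 0], 1],
  ],
)

```text
time_s: 17.0
ee_pos: [0.6102, -0.2916, 0.0763]
eef_rot: [-3.136, -0.865, -3.087]
force: [0.3, -0.6, 0.3]
grip_width: 0.0938
grip_force: 0.0
```

>>> send_rows(
  motion=[
    [[0, 0, 0], [0, 0, 0], 1],
    [[0, 0, 0], [0, 0, 0], 1],
  ],
)

```text
time_s: 17.2
ee_pos: [0.6098, -0.2921, 0.078]
eef_rot: [-3.136, -0.866, -3.088]
force: [-0.7, 0.1, 1.4]
grip_width: 0.0942
grip_force: 0.0
```

```bash
python3 - <<'E'
from h import *
o=get_obs(); print(o['qpos'].round(2))
R=Ro.from_euler('z',.058)*Ro.from_euler('y',.873)*Ro.from_euler('xyz',[np.pi,0,np.pi])
tz=R.as_matrix()[:,2]; g=np.array([.5561,-.2971,.024])
go(g+.019*tz,R.as_euler('xyz'))
E
```

```text
[-0.37  1.37  0.23 -0.45  2.31 -2.17]
at [ 0.6098 -0.2921  0.078 ] [-3.136 -0.866 -3.088] turn [-0.02  0.06 -0.02] shift [-0.23 -0.06  3.17]
```

>>> send_rows(
  motion=[
    [[0, 0, 0.5], [0, 0, 0], 1],
    [[0, 0, 0.6], [0, 0, 0], 1],
    [[0, 0, 0.6], [0, 0, 0], 1],
    [[0, 0, 0.5], [0, 0, 0], 1],
    [[-0.1, 0, 0.4], [0, 0, 0], 1],
    [[-0.1, 0, 0.3], [0, 0, 0], 1],
    [[0, 0, 0], [0, 0, 0], 1],
    [[0, 0, 0], [0, 0, 0], 1],
  ],
)

```text
time_s: 18.0
ee_pos: [0.5474, -0.2955, 0.0165]
eef_rot: [-3.137, -0.868, -3.087]
force: [-0.4, -0.2, 0.2]
grip_width: 0.0938
grip_force: 0.0
```

```bash
python3 - <<'E'
from h import *
o=get_obs(); print(o['qpos'].round(2))
R=Ro.from_euler('z',.058)*Ro.from_euler('y',.873)*Ro.from_euler('xyz',[np.pi,0,np.pi])
tz=R.as_matrix()[:,2]; g=np.array([.5561,-.2971,.024])
go(g+.019*tz,R.as_euler('xyz'))
E
```

```text
[-0.4   1.2   0.71 -0.39  2.02 -2.06]
at [ 0.5474 -0.2955  0.0165] [-3.137 -0.868 -3.087] turn [-0.02  0.04 -0.02] shift [ 0.01 -0.07  0.25]
```

>>> send_rows(
  motion=[
    [[0, -0.07, 0.22], [0, 0.04, 0], 1],
    [[0, 0, 0], [0, 0, 0], 1],
    [[0, 0, 0], [0, 0, 0], -1],
    [[0, 0, 0], [0, 0, 0], -1],
    [[0, 0, 0], [0, 0, 0], -1],
    [[0, 0, 0], [0, 0, 0], -1],
    [[0, 0, 0], [0, 0, 0], -1],
    [[0, 0, 0], [0, 0, 0], -1],
    [[0, 0, 0], [0, 0, 0], -1],
  ],
  squeeze=45,
)

```text
time_s: 18.9
ee_pos: [0.5419, -0.2977, 0.0111]
eef_rot: [-3.139, -0.875, -3.085]
force: [0.4, -0.2, 0.5]
grip_width: 0.0476
grip_force: 45.0
```

>>> send_rows(
  motion=[
    [[0.4, 0, 0], [0, 0, 0], -1],
    [[0.6, 0, 0], [0, 0, 0], -1],
    [[0.8, 0, 0], [0, 0, 0], -1],
    [[0.8, 0, 0], [0, 0, 0], -1],
    [[0.8, 0, 0], [0, 0, 0], -1],
    [[0.8, 0, 0], [0, 0, 0], -1],
    [[0.8, 0, 0], [0, 0, 0], -1],
    [[0, 0, 0], [0, 0, 0], -1],
  ],
)

```text
time_s: 19.7
ee_pos: [0.4455, -0.3036, 0.1285]
eef_rot: [-3.136, -0.872, -3.088]
force: [-0.1, -0.5, -2.7]
grip_width: 0.0479
grip_force: 45.0
```

>>> send_rows(
  motion=[
    [[0, 0, 0], [0, -0.5, 0], -1],
    [[0, 0, 0], [0, -0.8, 0], -1],
    [[0, 0, 0], [0, -0.8, 0], -1],
    [[0, 0, 0], [0, -0.8, 0], -1],
    [[0, 0, 0], [0, -0.8, 0], -1],
    [[0, 0, 0], [0, -0.8, 0], -1],
    [[0, 0, 0], [0, -0.8, 0], -1],
    [[0, 0, 0], [0, -0.8, 0], -1],
    [[0, 0, 0], [0, -0.8, 0], -1],
    [[0, 0, 0], [0, -0.8, 0], -1],
    [[0, 0, 0], [0, 0, 0], -1],
  ],
)

```text
time_s: 20.8
ee_pos: [0.4449, -0.3031, 0.1258]
eef_rot: [-3.141, 0.05, -3.085]
force: [-0.6, 0.2, -2.5]
grip_width: 0.0478
grip_force: 45.0
```

```bash
python3 - <<'E'
from h import *
o=get_obs(); print(o['qpos'].round(2),o['ee_pos'].round(4),o['eef_rot'].round(3))
E
```

```text
[-0.68  0.33  1.68  0.04  1.1  -2.33] [ 0.4449 -0.3031  0.1258] [-3.141  0.05  -3.085]
```

>>> send_rows(
  motion=[
    [[0, 0.5, -0.2], [0, 0, 0], -1],
    [[0, 0.9, -0.2], [0, 0, 0], -1],
    [[0, 0.9, -0.2], [0, 0, 0], -1],
    [[0, 0.9, -0.2], [0, 0, 0], -1],
    [[0, 0.9, -0.2], [0, 0, 0.2], -1],
    [[0, 0.9, -0.2], [0, 0, 0.2], -1],
    [[0, 0.9, -0.2], [0, 0, 0.2], -1],
    [[0, 0.9, -0.2], [0, 0, 0.2], -1],
    [[0, 0.9, -0.2], [0, 0, 0], -1],
    [[0, 0.9, -0.2], [0, 0, 0], -1],
    [[0, 0.9, 0], [0, 0, 0], -1],
    [[0, 0.6, 0], [0, 0, 0], -1],
  ],
)

```text
time_s: 22.0
ee_pos: [0.4385, 0.002, 0.1866]
eef_rot: [3.14, 0.047, 3.106]
force: [0.0, 0.3, -3.1]
grip_width: 0.0473
grip_force: 45.0
```

>>> send_rows(
  motion=[
    [[0, 0, 0], [0, -0.6, 0], -1],
    [[0, 0, 0], [0, -0.8, 0], -1],
    [[0, 0, 0], [0, -0.8, 0], -1],
    [[0, 0, 0], [0, -0.8, 0], -1],
    [[0, 0, 0], [0, -0.8, 0], -1],
    [[0, 0, 0], [0, -0.8, 0], -1],
    [[0, 0, 0], [0, -0.6, 0], -1],
    [[0, 0, 0], [0, 0, 0], -1],
    [[0, 0, 0], [0, 0, 0], -1],
  ],
)

```text
time_s: 22.9
ee_pos: [0.4387, 0.0003, 0.1865]
eef_rot: [3.137, 0.67, 3.103]
force: [1.5, -0.3, -2.3]
grip_width: 0.0476
grip_force: 45.0
```

```bash
python3 - <<'E'
from h import *
o=get_obs(); print(o['qpos'].round(2),o['ee_pos'].round(4),o['eef_rot'].round(3))
c=camera('side'); A=cloud(c)
C=reg(A,.36,.58,-.02,.12); P=C[C[:,2]<.4]
cv2.imwrite('pics/s6.png',c['pixels'][80:330,150:450,::-1].repeat(2,0).repeat(2,1))
tz=Ro.from_euler('xyz',o['eef_rot']).as_matrix()[:,2]; print('grasp',(o['ee_pos']-.019*tz).round(4))
E
```

```text
[-0.11 -0.28  2.3   0.12  0.46 -1.73] [4.387e-01 3.000e-04 1.865e-01] [3.137 0.67  3.103]
grasp [0.4269 0.0007 0.2014]
```

View pics/s6.png

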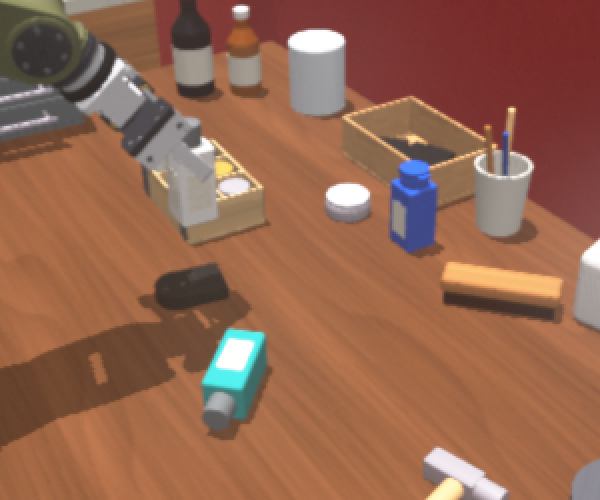

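The picture shows the bottle held upright, cap up, at (195,180), clear of the crate. Next I'll measure its tilt and position from the depth data.

```bash
cat > m.py <<'E'
from h import *
def planes(g,lo,hi):
    for n in('side','wrist','top'):
        A=cloud(camera(n)); C=reg(A,g[0]-.045,g[0]+.045,g[1]-.04,g[1]+.04); P=C[(C[:,2]>lo)&(C[:,2]<hi)]
        rng=np.random.default_rng(0)
        for _ in range(2):
            if len(P)<60: break
            best=None
            for k in range(300):
                a=P[rng.choice(len(P),3,replace=False)]; v=np.cross(a[1]-a[0],a[2]-a[0]); L=np.linalg.norm(v)
                if L<1e-5: continue
                i=np.abs((P-a[0])@v/L)<.002
                if best is None or i.sum()>best.sum(): best=i
            Q=P[best]; c=Q.mean(0); v=np.linalg.svd(Q-c)[2][2]; v*=np.sign(v[np.argmax(abs(v))])
            print(n,len(Q),'c',c.round(4),'n',v.round(3),'min',Q.min(0).round(3),'max',Q.max(0).round(3)); P=P[~best]
E
python3 - <<'E'
from m import *
o=get_obs(); tz=Ro.from_euler('xyz',o['eef_rot']).as_matrix()[:,2]; g=o['ee_pos']-.019*tz
planes(g,.08,.18)
E
```

```text
side 257 c [ 0.4226 -0.0236  0.1519] n [0.051 0.999 0.012] min [ 0.399 -0.026  0.124] max [ 0.446 -0.02   0.18 ]
side 122 c [ 0.4005 -0.0022  0.1539] n [ 1.    -0.021 -0.018] min [ 0.398 -0.026  0.126] max [0.403 0.021 0.18 ]
wrist 4323 c [0.4014 0.0011 0.1548] n [ 0.999 -0.035 -0.019] min [ 0.399 -0.022  0.123] max [0.405 0.025 0.18 ]
wrist 67 c [ 0.4048 -0.      0.1545] n [ 0.999 -0.039 -0.028] min [ 0.403 -0.023  0.126] max [0.407 0.025 0.179]
```

>>> send_rows(
  motion=[
    [[0, 0.4, 0], [0, -0.16, 0], -1],
    [[0, 0.7, 0], [0, 0, 0], -1],
    [[-0.2, 0.8, 0.17], [0, 0, 0], -1],
    [[-0.3, 0.8, 0.25], [0, 0, 0], -1],
    [[-0.3, 0.8, 0.25], [0, 0, 0], -1],
    [[-0.3, 0.7, 0.25], [0, 0, 0], -1],
    [[-0.26, 0.5, 0.2], [0, 0, 0], -1],
    [[-0.1, 0.3, 0.09], [0, 0, 0], -1],
    [[0, 0, 0], [0, 0, 0], -1],
    [[0, 0, 0], [0, 0, 0], -1],
    [[0, 0, 0], [0, 0, 0], -1],
  ],
)

```text
time_s: 24.2
ee_pos: [0.5009, 0.1468, 0.1866]
eef_rot: [3.138, 0.692, 3.101]
force: [-0.3, -0.2, -3.0]
grip_width: 0.0479
grip_force: 45.0
```

```bash
python3 - <<'E'
from m import *
o=get_obs(); print(o['qpos'].round(2),o['eef_rot'].round(3),o['ee_pos'].round(4)); tz=Ro.from_euler('xyz',o['eef_rot']).as_matrix()[:,2]; g=o['ee_pos']-.019*tz
planes(g,.08,.18)
C=reg(cloud(camera('wrist')),.42,.62,.09,.32); box(C,.056,.064,'rim')
go([.503,.1472,o['ee_pos'][2]],o['eef_rot'])
E
```

```text
[ 0.33 -0.03  2.1  -0.53  0.47 -0.79] [3.138 0.692 3.101] [0.5009 0.1468 0.1866]
side 184 c [0.485  0.1228 0.1502] n [0.009 0.999 0.037] min [0.461 0.12  0.123] max [0.51  0.125 0.18 ]
side 98 c [0.4632 0.145  0.1534] n [ 1.    -0.028 -0.003] min [0.461 0.119 0.125] max [0.465 0.169 0.18 ]
wrist 4371 c [0.464  0.1481 0.1546] n [ 0.999 -0.039  0.003] min [0.462 0.125 0.122] max [0.468 0.171 0.18 ]
wrist 72 c [0.467  0.1428 0.155 ] n [ 0.999 -0.048  0.001] min [0.465 0.124 0.126] max [0.469 0.172 0.18 ]
rim 4460 [523.3 205. ] [178.5 123.3] 87.7
at [0.5011 0.147  0.1869] [3.138 0.692 3.101] turn [ 0.  0. -0.] shift [-0.04  0.01  0.05]
```

>>> send_rows(
  motion=[
    [[-0.06, 0.02, 0.05], [0, 0, 0.05], -1],
    [[0.1, 0, 0.12], [0, 0, 0], -1],
    [[0.2, 0, 0.24], [0, 0, 0], -1],
    [[0.26, 0, 0.31], [0, 0, 0], -1],
    [[0.26, 0, 0.31], [0, 0, 0], -1],
    [[0.26, 0, 0.31], [0, 0, 0], -1],
    [[0.2, 0, 0.24], [0, 0, 0], -1],
    [[0.13, 0, 0.16], [0, 0, 0], -1],
    [[0.08, 0, 0.1], [0, 0, 0], -1],
    [[0, 0, 0], [0, 0, 0], -1],
    [[0, 0, 0], [0, 0, 0], -1],
  ],
)

```text
time_s: 25.5
ee_pos: [0.5034, 0.1484, 0.117]
eef_rot: [3.133, 0.692, 3.094]
force: [-0.7, -0.8, -2.4]
grip_width: 0.048
grip_force: 45.0
```

```bash
python3 - <<'E'
from m import *
o=get_obs(); print(o['qpos'].round(2),o['force'].round(1)); tz=Ro.from_euler('xyz',o['eef_rot']).as_matrix()[:,2]; g=o['ee_pos']-.019*tz; print(g.round(4))
planes(g,.065,.11)
E
```

```text
[ 0.34  0.11  2.16 -0.83  0.32 -0.47] [-0.7 -0.8 -2.4]
[0.4913 0.1488 0.1316]
side 134 c [0.4872 0.1244 0.0885] n [0.    1.    0.014] min [0.464 0.122 0.066] max [0.511 0.127 0.11 ]
side 77 c [0.4657 0.1464 0.0878] n [ 0.999 -0.035  0.005] min [0.464 0.127 0.065] max [0.468 0.171 0.109]
wrist 3688 c [0.4664 0.1498 0.0893] n [ 0.999 -0.041  0.   ] min [0.464 0.126 0.065] max [0.47  0.173 0.11 ]
wrist 77 c [0.4697 0.1512 0.0908] n [ 0.999 -0.041  0.001] min [0.468 0.126 0.066] max [0.472 0.174 0.11 ]
```

>>> send_rows(
  motion=[
    [[0.08, -0.03, 0.1], [0, 0, 0], -1],
    [[0.13, 0, 0.16], [0, 0, 0], -1],
    [[0.16, 0, 0.19], [0, 0, 0], -1],
    [[0.16, 0, 0.19], [0, 0, 0], -1],
    [[0.13, 0, 0.16], [0, 0, 0], -1],
    [[0.1, 0, 0.12], [0, 0, 0], -1],
    [[0.06, 0, 0.07], [0, 0, 0], -1],
    [[0, 0, 0], [0, 0, 0], -1],
    [[0, 0, 0], [0, 0, 0], -1],
  ],
)

```text
time_s: 26.55
ee_pos: [0.5044, 0.1472, 0.0834]
eef_rot: [3.131, 0.684, 3.094]
force: [0.2, 0.4, -2.6]
grip_width: 0.0477
grip_force: 45.0
```

>>> send_rows(
  motion=[
    [[0.06, 0, 0.08], [0, 0, 0], -1],
    [[0.06, 0, 0.08], [0, 0, 0], -1],
    [[0, 0, 0], [0, 0, 0], -1],
    [[0, 0, 0], [0, 0, 0], -1],
  ],
)

```text
time_s: 26.95
ee_pos: [0.5051, 0.147, 0.0799]
eef_rot: [3.13, 0.679, 3.094]
force: [-1.1, -0.5, -2.9]
grip_width: 0.0477
grip_force: 45.0
```

```bash
python3 - <<'E'
from m import *
o=get_obs(); print(o['qpos'].round(2),o['force'].round(1),o['eef_rot'].round(3)); tz=Ro.from_euler('xyz',o['eef_rot']).as_matrix()[:,2]; g=o['ee_pos']-.019*tz; print(g.round(4))
planes(g,.063,.11)
E
```

```text
[ 0.33  0.19  2.17 -1.04  0.26 -0.25] [-1.1 -0.5 -2.9] [3.13  0.679 3.094]
[0.4932 0.1474 0.0946]
side 88 c [0.4859 0.1235 0.0826] n [ 0.059  0.997 -0.048] min [0.466 0.121 0.063] max [0.514 0.127 0.11 ]
side 66 c [0.4674 0.1446 0.084 ] n [ 0.999 -0.029 -0.016] min [0.466 0.121 0.063] max [0.469 0.169 0.106]
wrist 5826 c [0.4685 0.1484 0.0891] n [ 0.999 -0.042 -0.028] min [0.466 0.112 0.063] max [0.473 0.184 0.11 ]
wrist 794 c [0.4806 0.1471 0.0956] n [ 0.781 -0.038  0.623] min [0.468 0.112 0.076] max [0.498 0.184 0.11 ]
top 51 c [0.4992 0.1399 0.0997] n [ 0.741 -0.027  0.671] min [0.49  0.111 0.086] max [0.51  0.182 0.11 ]
top 24 c [0.4677 0.1549 0.0871] n [ 0.998 -0.051 -0.035] min [0.467 0.138 0.064] max [0.469 0.167 0.109]
```

Joint 4 has reached its -1.04 limit with the base about 4 mm above the pad. The bottle is guided by the cell, so I'll release it here, let it settle, and back out along the tool axis.

>>> send_rows(
  motion=[
    [[0, 0, 0], [0, 0, 0], 0.5],
    [[0, 0, 0], [0, 0, 0], 0.5],
    [[0, 0, 0], [0, 0, 0], 0.5],
    [[0, 0, 0], [0, 0, 0], 0.5],
    [[0, 0, -0.3], [0, 0, 0], 0.5],
    [[0, 0, -0.5], [0, 0, 0], 0.5],
    [[0, 0, -0.6], [0, 0, 0], 0.5],
    [[0, 0, -0.6], [0, 0, 0], 0.5],
    [[0, 0, -0.6], [0, 0, 0], 0.5],
    [[0, 0, -0.6], [0, 0, 0], 0.5],
    [[0, 0, -0.6], [0, 0, 0], 0.5],
    [[0, 0, 0], [0, 0, 0], 0.5],
  ],
)

```text
time_s: 28.3
ee_pos: [0.4335, 0.1495, 0.1704]
eef_rot: [3.128, 0.682, 3.093]
force: [0.0, -1.1, 0.2]
grip_width: 0.0704
grip_force: 0.0
```

```bash
python3 - <<'E'
from m import *
o=get_obs(); print(o['ee_pos'].round(3),o['qpos'].round(2),o['force'].round(1))
print('R'); planes([.490,.148],.063,.105)
print('L'); planes([.496,.264],.063,.1)
c=camera('side'); A=cloud(c); T=cloud(camera('top'))
for n,X in(('side',A),('top',T)):
  for nm,y0,y1 in(('R',.12,.175),('L',.235,.29)):
    C=reg(X,.455,.53,y0,y1)
    for lo,hi in((.1,.116),(.118,.15)):
        h=C[(C[:,2]>lo)&(C[:,2]<hi)]; print(n,nm,len(h),np.median(h,0).round(4),np.percentile(h[:,2],[5,95]).round(4) if len(h) else '')
cv2.imwrite('pics/end.png',cv2.resize(c['pixels'][100:230,170:350,::-1],(800,578),interpolation=cv2.INTER_CUBIC))
E
```

```text
[0.434 0.15  0.17 ] [ 0.41 -0.15  2.25 -0.61  0.49 -0.66] [ 0.  -1.1  0.2]
R
side 126 c [0.4867 0.1253 0.0843] n [0.102 0.995 0.011] min [0.463 0.122 0.063] max [0.512 0.13  0.105]
side 70 c [0.4841 0.1221 0.0838] n [ 0.092  0.995 -0.026] min [0.467 0.119 0.064] max [0.508 0.125 0.105]
wrist 1566 c [0.4667 0.1491 0.085 ] n [ 0.999 -0.047 -0.007] min [0.465 0.126 0.063] max [0.47  0.173 0.105]
top 60 c [0.4874 0.1239 0.0852] n [ 0.056  0.998 -0.01 ] min [0.466 0.122 0.064] max [0.512 0.126 0.105]
L
side 76 c [0.4894 0.2385 0.0824] n [-0.03   0.999 -0.04 ] min [0.47  0.236 0.063] max [0.518 0.241 0.1  ]
side 39 c [0.471  0.2594 0.0779] n [ 1.    -0.     0.028] min [0.469 0.24  0.064] max [0.473 0.281 0.091]
wrist 1373 c [0.4718 0.262  0.0823] n [ 0.999 -0.035  0.002] min [0.47  0.239 0.063] max [0.474 0.287 0.1  ]
wrist 478 c [0.4925 0.2382 0.0824] n [ 0.047  0.999 -0.008] min [0.469 0.237 0.063] max [0.515 0.242 0.1  ]
top 76 c [0.4933 0.2374 0.0826] n [ 0.044  0.999 -0.004] min [0.471 0.235 0.063] max [0.516 0.24  0.1  ]
side R 149 [0.4802 0.1303 0.1092] [0.1011 0.115 ]
side R 120 [0.4865 0.1375 0.1352] [0.1198 0.1397]
side L 55 [0.4997 0.2415 0.1073] [0.1012 0.115 ]
side L 117 [0.4916 0.253  0.1294] [0.1194 0.1328]
top R 233 [0.483  0.1386 0.1087] [0.1036 0.1131]
top R 161 [0.4895 0.1459 0.1367] [0.1248 0.1405]
top L 154 [0.4894 0.2454 0.1053] [0.1006 0.1137]
top L 271 [0.4941 0.2622 0.1286] [0.121  0.1328]
```

View pics/end.png

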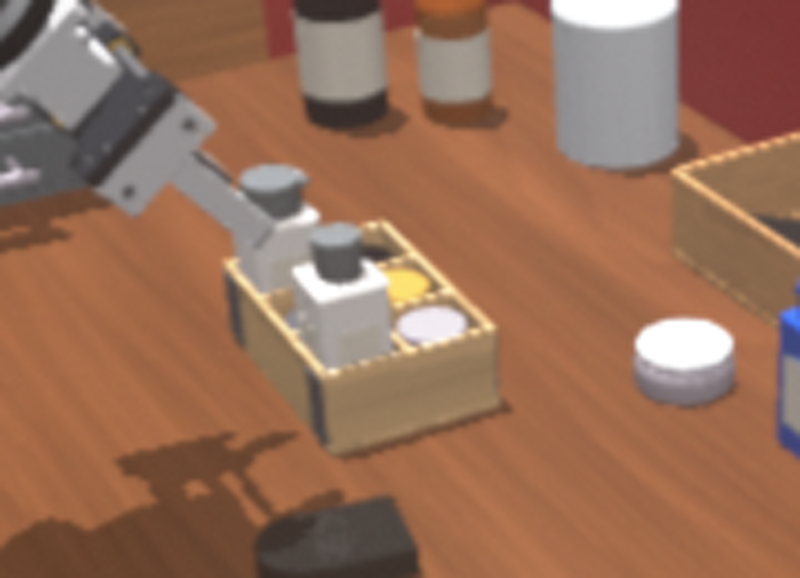

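Both bottles stand upright, at (345,300) and (278,230) in the crop. The shoulders and caps are at the expected heights (about 109 and 138 mm on the right, 105 and 130 mm on the left), and the lid is shut. I'll back off a little further and hand in.

>>> send_rows(
  motion=[
    [[0, 0, -0.5], [0, 0, 0], 0.5],
    [[0, 0, -0.5], [0, 0, 0], 0.5],
    [[0, 0, 0], [0, 0, 0], 0.5],
    [[0, 0, 0], [0, 0, 0], 0.5],
    [[0, 0, 0], [0, 0, 0], 0.5],
  ],
)

```text
time_s: 29.2
ee_pos: [0.4149, 0.1496, 0.1913]
eef_rot: [3.131, 0.678, 3.094]
force: [0.0, -0.1, -0.0]
grip_width: 0.0705
grip_force: 0.0
```

```bash
python3 -c "
from station import *
print(hand_in())"
```

```text
the job is handed in; nothing more can be done
None
```

Job handed in at about 29 s: both white bottles stand upright on the pads in their own cells with the flip-top lid shut, by my last measurements; the hand-in call returned no verdict.

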